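Unlock the tilt-out bin and hold the key turned

TASK

Take the flat-headed key out of the rack and push it all the way into the lock on top of the tilt-out bin, working it past the sticky pins without turning the lock yet. Then turn it a quarter turn clockwise (seen from above) and finish still gripping it, pushed in and turned against the lock's return spring, so that I can pull the flap open; leave everything else where it is.

Things in the scene. Friction and masses are not known exactly. Their poses are not given: they have to be found in the camera images.
- key_grip (a point): Middle of the loose key's flat black head, an upright plate 9 mm thick (x), 32 mm wide (y), reaching 18 mm above and below this point. z up. Grip it across the 9 mm from above. Below: a 12 x 20 mm (x, y) collar, 8 mm high, its underside (shoulder) 28 mm below this point, then the steel blade, its tip 60 mm below. Starts upright in one of the rack's slots, shoulder on the rack's top.
- lock_mouth (a point): Centre of the key slot, in the top face of the brass lock plug on the bin's top. z up. The slot goes straight down 36 mm; at rest it is 14 mm long along this point's y, 5.5 mm wide along x. The point belongs to the bin and does not turn with the plug. Sprung, sticky pins 9 and 17 mm down take about 7 to 13 N to push past. Fully home: shoulder on the plug, key_grip 28 mm above this point.
- plug (a joint): Angle of the lock's plug, rad: 0 at rest, growing clockwise seen from above to a stop at 1.57. A spring turns it back as soon as the key is let go (about 0.15 N m at a quarter turn). The key has about 0.13 rad of play in the slot, so the plug follows a little behind it. Turning it draws back the bolt of the bin's flap.
- key: The same key (about 40 g); origin at the shoulder, 28 mm below key_grip, same axes. The blade is 32 mm long, 4 mm thick (x), 12 mm wide (y), its last 12 mm tapering to a 3 mm wide tip. The key is the same after a half turn about z. The other things in the rack have a round knob and a ball for a head.
- bin: Fixed tilt-out bin of grey plastic, 140 x 180 mm (x, y), 110 mm high, origin at the centre of its underside; its flap faces +x. The lock sits in its top, 25 mm off the middle towards -x, in a steel bezel ring of 26 mm outer radius whose rim is 113 mm above the shelf, 1 mm above the plug. A flat steel bolt lies on the top from the bezel towards +x; with its keeper it reaches 121 mm above the shelf.
- rack: Fixed plywood rack block, 50 x 170 mm (x, y), 45 mm high, origin at the centre of its underside. Three slots through it, 5.5 mm (x) by 14 mm (y), at y = -55, 0 and 55 mm.
- knob_key: Bystander in the rack: steel pin with a cylindrical black knob, 24 mm across, 26 mm high above the rack; origin at the underside of the knob. Leave alone.
- ball_pin: Bystander in the rack: steel pin with a thin stem and a black ball of 22 mm, its top 39 mm above the rack; origin at the underside of its 22 mm disc. Leave alone.
- jar: Bystander on the shelf: closed jar, 56 mm across, 85 mm high, origin at its underside. Leave alone.
- pad: Bystander on the shelf: black scrubbing pad 70 x 100 x 14 mm, origin at the centre of its underside. Leave alone.
There are look-alikes about, which are no part of the job. What is shaped like the key but green or red is not meant. There is more than one size of the rack; the job needs the larger.

How it is judged:
On the way, in this order (a step that is already met when the one before it is completed fails the run):
1. the key is lifted out of the rack in the fingers (z of key in the frame of rack above 0.08 m and contact force between the fingers and key above 1 N), for 0.1 s.
2. the key is fully home in the lock, the plug still at rest (z of key_grip in the frame of lock_mouth below 0.0315 m and horizontal distance between key_grip and lock_mouth below 0.005 m and angle between key_grip's own z axis and vertical below 0.12 rad and value of joint plug below 0.35 rad), for 0.1 s.
At the end, for the whole second after the job is handed in: The key is in the lock with its shoulder within 3.5 mm of the plug's face, within 5 mm of the lock's axis and upright within 0.12 rad; the fingers grip it and the plug is held still, turned more than 1.25 rad clockwise; the four bystanders are within 20 mm of where they were (z of key_grip in the frame of lock_mouth below 0.0315 m and horizontal distance between key_grip and lock_mouth below 0.005 m and angle between key_grip's own z axis and vertical below 0.12 rad and contact force between the fingers and key above 1 N and value of joint plug above 1.25 rad and velocity of joint plug between -0.1 and 0.1 rad/s and distance of each of knob_key, ball_pin, jar, pad from where it was at the start of the episode below 0.02 m); the arm keeps its last pose, push and grip.
It fails at once if the lock is turned (over 0.45 rad) with the key not pushed home (value of joint plug above 0.45 rad and z of key_grip in the frame of lock_mouth above 0.034 m).
It fails at once if a bystander is moved by more than 20 mm (distance of any of knob_key, ball_pin, jar, pad from where it was at the start of the episode above 0.02 m).
It also fails if it takes over 61 s, if anything falls off the work surface, if the arm or the gripper's body presses on something with over 40 N, if the wrist force passes 120 N, or if a joint passes its speed limit or range.

ROBOT

A 6-joint arm with a two-finger parallel gripper is mounted at the origin on the work surface. World frame = base frame: x ahead of the robot, y to its left, z up, the work surface at z = 0. Lengths are in m, angles in rad, forces in N, time in s.
With the tool pointing down it reaches from about 0.35 to 0.975 m from the base axis. Payload 4.9 kg.
Tool frame: the origin (TCP) lies at the very end of the fingers, on their centre line; the grasp point (between the pads) lies 19 mm behind it; x points along the fingers, y is the direction in which the jaws open and shut, and the axes are right-handed (so a half turn about x gives the same grasp; the last joint's range is limited). The gripper opens to 85 mm and grips with 20 to 120 N. Pads are 22 mm wide; open, the fingers measure 114 mm over their backs; the gripper's body (76 mm by 85 mm) begins 54 mm behind the grasp point. The pads swing forward as they close: fully open they stand 13 mm farther back than shut.
Start: joints at [1.162, 0.053, 1.613, -0, 1.476, -0.119], TCP at [0.179, 0.599, 0.231] pointing down, gripper open.
Joint ranges: [-3.01, 3.01], [-1.01, 2.22], [0.06, 2.58], [-1.02, 4.17], [0.09, 2.62], [-3.14, 3.14]. Speed limits (rad/s): [2.57, 2.57, 3.14, 3.14, 3.14, 3.14].

INTERFACE

Orientations are given as a rotation vector (axis times angle).
In Python, from station import ctrl, get_image, calibration, finish_job, search_frame, cut_out, mark_of gives the robot as it stands. The module is installed in compiled form; this text tells all that it offers.
- The arm moves only by the tool arm_command, never from a script. Its argument "plan" is a list that holds one entry, the list of rows, each a list of 7 numbers: the shift along the tool's x, y, z in m, then the turn, a rotation vector about the tool's x, y, z in degrees, then the finger opening in m, from 0 to 0.0854. A call has 1 to 20 rows; each row shifts and turns the pose as measured when the row begins, along the tool's axes as they then stand; what a row does not reach is not made up. A row lasts 1/12 s, in which the tool goes at most 41.7 mm and 7.16 degrees, less where a joint would pass 70% of its speed; a pose out of reach is approached as far as the arm can. A call with a gripper value outside its range is refused whole. The fingers move at their own pace and stop on an object; "squeeze" is the grip in N (left out, the last holds). Time passes only in rows, so rows that do not move let the fingers close. It gives the time, the measured TCP pose, the force and the opening at its end, in the units of the state.
- ctrl.get_obs(): the state, without advancing time (a new reading comes with each control period).
- get_image(name): name is "scene" or "top"; returns the picture (400x640x3 uint8, red, green, blue); there is no depth.
- calibration(name): a dict with "fx", "fy", "cx", "cy" (pixels), "cam_to_world" (4x4, takes a point from camera to world coordinates). Camera axes: x right, y down, z forward; pixel columns grow to the right and rows downward; lengths in m; the calibration is good to about 2 mm. A picture is of the moment at which its call begins. calibration takes no time and is no camera call.
- finish_job(): hands the job in, once; it reports no verdict.
Trained networks look in the newest picture that a camera, given by its name, has taken for a name from the list of things; names that differ only in an ending like _2 or _b are one class to them, and where a whole thing is asked for, a point or a joint stands for the part that bears it (a point fixed in the world has none). Each returns a list of dicts, best first, with "conf" (0 to 1); they miss things now and then, are a little off and sometimes report something else, mostly with a low value. They report only what shows in the picture. A call takes as long as a camera call. They do not tell look-alikes from the thing itself.
- search_frame(camera, thing): "at" ([x, y, z] in m, in the coordinates of the camera as it stood for that picture, good to about 4 mm: the middle of the surface that is visible of it).
- cut_out(camera, thing): "mask" (400x640 bool, what is visible of it).
- mark_of(camera, thing): "at" ([x, y, z] in m, in the coordinates of the camera as it stood for that picture, good to about 4 mm: a listed point, or the origin of a listed thing).
The state is a dict: "t": time; "q": joint angles; "dq": joint speeds; "effort": joint torques, N m; "tool_pos": TCP position; "tool_rot": TCP orientation; "contact_force": force on the tool from outside, world axes, zero at the start; "wrist_torque": the same for the moment, N m; "opening": finger opening in m.
Only numpy, scipy, OpenCV 4.12 (cv2) and the standard library are available. Lean on these libraries where they do the work, as an engineer would, in place of code of your own. Each camera call takes 0.05 s, during which the arm holds its last target. There are 200 camera calls.

## Working session

There is one attempt and no reset: what is moved stays moved. The work goes in short steps, Python scripts to look and compute and a tool call to move; the robot and the scene stay as the last step left them, time stands still between calls to the robot, and variables do not carry over. Pictures are saved under pics/ and viewed, about 8 in all and at most 12, crops included, and the job is handed in when it is done.

Besides the shell and the picture viewer there is one more tool, called after "Emit:" as name([rows], argument=value, ...), one row to a line, values as JSON. arm_command: Moves the arm, as the interface text tells. Its arguments: {"type":"object","properties":{"plan":{"type":"array","items":{"type":"array","items":{"type":"array","items":{"type":"number"}}}},"squeeze":{"type":"number"}},"required":["plan"]}

```bash
mkdir -p pics
cat > h.py <<'E'
import numpy as np, cv2
from station import *
def W(cam,p):
    T=np.array(calibration(cam)["cam_to_world"]); return T[:3,:3]@np.array(p)+T[:3,3]
def save(cam,name,crop=None,scale=1):
    im=get_image(cam)[:,:,::-1]
    if crop: a,b,c,d=crop; im=im[b:d,a:c]
    cv2.imwrite('pics/'+name,cv2.resize(im,None,fx=scale,fy=scale,interpolation=cv2.INTER_CUBIC))
def P(cam,p):
    c=calibration(cam);T=np.linalg.inv(np.array(c["cam_to_world"]));q=T[:3,:3]@np.array(p)+T[:3,3]
    return np.array([c["fx"]*q[0]/q[2]+c["cx"],c["fy"]*q[1]/q[2]+c["cy"]])
def ray(cam,u,v,z):
    c=calibration(cam);T=np.array(c["cam_to_world"]);d=T[:3,:3]@np.array([(u-c["cx"])/c["fx"],(v-c["cy"])/c["fy"],1])
    return T[:3,3]+d*(z-T[2,3])/d[2]
E
python3 - <<'E'
from h import *
np.set_printoptions(precision=4,suppress=True)
a=get_image("scene")[:,:,::-1];b=get_image("top")[:,:,::-1]
cv2.imwrite('pics/s.png',a);cv2.imwrite('pics/t.png',b)
for cam in("scene","top"):
    print(cam,np.array(calibration(cam)["cam_to_world"])[:3,3],calibration(cam)["fx"])
    for n in("key_grip","lock_mouth","rack","bin","key","knob_key","ball_pin","jar","pad"):
        for r in mark_of(cam,n): 
            w=W(cam,r["at"]);print(n,round(r["conf"],2),w,P(cam,w).round())
print(ctrl.get_obs())
E
```

```text
scene [ 0.9116 -0.5545  0.7547] 399.6734726247914
key_grip 0.93 [ 0.5244 -0.432   0.0116] [176. 334.]
key_grip 0.77 [ 0.3571 -0.2698  0.0068] [176. 239.]
lock_mouth 0.55 [0.5414 0.2158 0.113 ] [354. 120.]
rack 0.74 [ 0.5014 -0.2585  0.0024] [228. 266.]
rack 0.65 [ 0.652  -0.3015  0.0005] [271. 317.]
rack 0.42 [ 0.4787 -0.3097  0.0715] [197. 260.]
rack 0.24 [ 0.5655  0.2236 -0.0014] [359. 154.]
bin 0.72 [ 0.566   0.2249 -0.0016] [360. 154.]
key 0.85 [ 0.3781 -0.2502  0.0049] [189. 237.]
key 0.75 [ 0.4814 -0.3092  0.0432] [201. 268.]
key 0.68 [ 0.5035 -0.4461  0.0031] [163. 336.]
knob_key 0.52 [ 0.502  -0.2587  0.0458] [225. 255.]
ball_pin 0.65 [ 0.5191 -0.2074  0.0464] [246. 242.]
jar 0.59 [ 0.7684 -0.1487 -0.0007] [359. 289.]
pad 0.74 [ 0.7836  0.119  -0.0007] [416. 211.]
pad 0.44 [ 0.4838 -0.3122  0.046 ] [200. 269.]
top [ 0.4743 -0.0719  1.3703] 465.06394984027065
key_grip 0.7 [ 0.3533 -0.2681  0.0075] [385. 293.]
key_grip 0.47 [ 0.483  -0.3127  0.0779] [404. 248.]
key_grip 0.45 [ 0.5226 -0.4308  0.0075] [440. 235.]
key_grip 0.31 [ 0.4785 -0.3113  0.0442] [401. 250.]
lock_mouth 0.9
[... 503 characters left out ...]
]
knob_key 0.38 [ 0.5011 -0.2569  0.0452] [382. 242.]
ball_pin 0.51 [ 0.5188 -0.2118  0.0458] [366. 236.]
jar 0.85 [ 0.772  -0.1507  0.0015] [344. 151.]
pad 0.57 [0.7843 0.1193 0.0001] [254. 146.]
pad 0.24 [ 0.4818 -0.3113  0.0427] [401. 249.]
{'t': 1.0, 'q': array([ 1.162 ,  0.0526,  1.6129,  0.0001,  1.476 , -0.119 ]), 'dq': array([ 0.0004, -0.0003,  0.0007,  0.0029, -0.0014, -0.0009]), 'effort': array([ -0.0003, -39.366 , -37.0495,  -0.    ,   0.0001,  -0.    ]), 'tool_pos': array([0.1786, 0.5989, 0.2313]), 'tool_rot': array([ 0.2275,  1.5588, -0.2274]), 'contact_force': array([-0.3069,  0.6989,  0.0273]), 'wrist_torque': array([-0.0109,  0.023 ,  0.0098]), 'opening': 0.08538066054925315}
```

View pics/s.png

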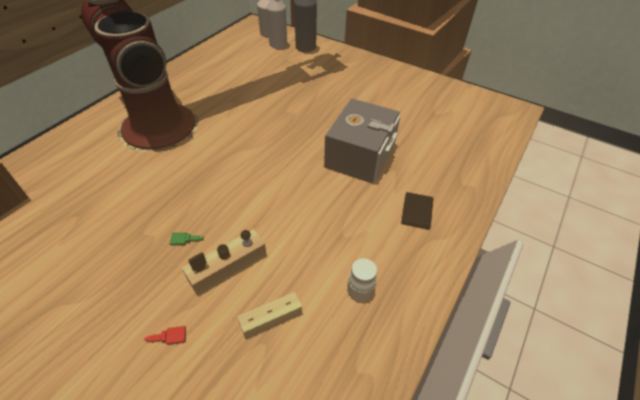

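View pics/t.png

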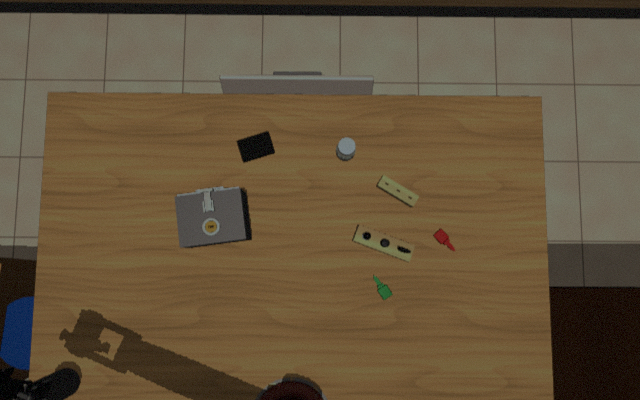

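The key's in the large rack at the low-y end (top px 403,249). Green and red are lookalikes, and the lock is at top px (211,227). Next I'll refine the yaw of the bin and rack.

Run:
```python
from h import *
np.set_printoptions(precision=4,suppress=True)
im=get_image("top")[:,:,::-1]
a=cv2.resize(im[175:260,165:260],None,fx=8,fy=8,interpolation=cv2.INTER_CUBIC)[:, :]
b=cv2.resize(im[215:270,345:420],None,fx=8,fy=8,interpolation=cv2.INTER_CUBIC)
cv2.imwrite('pics/bin.png',cv2.resize(a,(760,600)) if a.shape[0]>600 else a)
cv2.imwrite('pics/rack.png',b)
print(a.shape,b.shape)
for n,p in(("key_grip",(404,248)),("bin",(215,220)),("rack",(381,243)),("plug",(211,228))):
    for r in cut_out("top",n)[:4]:
        m=r["mask"].astype(np.uint8); pts=np.argwhere(m)[:,::-1].astype(np.float32)
        (c,s,g)=cv2.minAreaRect(pts); print(n,r["conf"],len(pts),c,s,g,pts.mean(0))
        if n=='bin':cv2.imwrite('pics/m.png',m*255)
```

```text
(680, 760, 3) (440, 600, 3)
key_grip 0.51 192 (445.50006103515625, 240.00003051757812) (24.748737335205078, 10.60660171508789) 45.0 [443.2396 238.2969]
key_grip 0.49 49 (404.00006103515625, 249.50001525878906) (12.332881927490234, 4.110960960388184) 18.434947967529297 [404.0408 249.5714]
key_grip 0.48 191 (380.9615478515625, 286.1922912597656) (24.684158325195312, 10.816654205322266) 56.3099365234375 [382.534  288.5183]
bin 0.97 3967 (212.1339111328125, 215.68295288085938) (57.25690841674805, 72.44293212890625) 83.54118347167969 [212.3189 216.3862]
rack 0.7 551 (397.230712890625, 190.65383911132812) (41.04780960083008, 14.144855499267578) 33.690067291259766 [397.2668 190.5608]
rack 0.46 58 (366.0, 235.5) (7.0, 8.0) 90.0 [365.8965 235.4655]
plug 0.59 100 (210.0, 226.0) (10.0, 10.0) 90.0 [210.12 225.72]
```

View pics/bin.png

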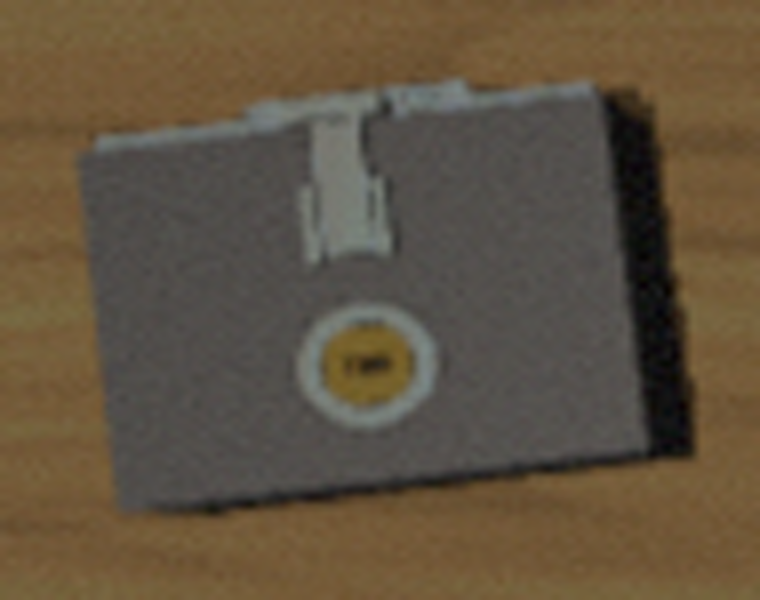

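View pics/rack.png

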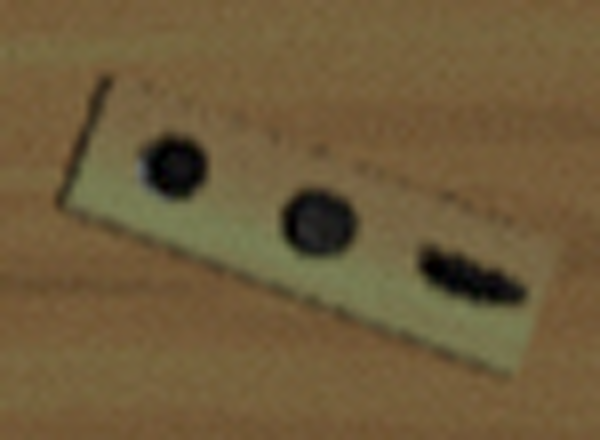

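Bin crop: bezel centre is about (367,365) with the slot running horizontally. The bin's long edge is tilted by about 6.5°. Rack crop: the rack is tilted by about 20.5° with the key head at (472,277). Next I'll convert corners to world coordinates.

Run:
```python
from h import *
np.set_printoptions(precision=4,suppress=True)
f=lambda x,y:(165+(x+.5)/8-.5,175+(y+.5)/(600/85)-.5)
g=lambda x,y:(345+(x+.5)/8-.5,215+(y+.5)/8-.5)
def an(n,C,z):
    w=[ray("top",*c,z)[:2] for c in C]; TL,TR,BR,BL=w
    print(n,"centre",np.mean(w,0),"y-dirs yaw", [np.degrees(np.arctan2(-d[0],d[1])) for d in(TL-TR,BL-BR)],"x", [np.degrees(np.arctan2(d[1],d[0])) for d in(TL-BL,TR-BR)],np.linalg.norm(TL-TR),np.linalg.norm(TL-BL))
an("bin",[f(80,155),f(600,95),f(648,455),f(120,510)],.11)
an("rack",[g(105,75),g(555,235),g(512,375),g(62,205)],.045)
print("head top",ray("top",*g(472,277),.088))
im=get_image("top"); h=cv2.cvtColor(im,cv2.COLOR_RGB2HSV)
s=im[218:238,200:222].astype(float); w=np.clip(s[...,0]-s[...,2]-25,0,None)
yy,xx=np.mgrid[218:238,200:222]; c=(xx*w).sum()/w.sum(),(yy*w).sum()/w.sum(); print("brass",c,ray("top",*c,.112))
s=im[215:240,195:227].max(2).astype(float); print()
L=[]
for cam in("top","scene"):
  for k in range(3):
    get_image(cam)
    for n in("lock_mouth","bin","key_grip","rack"):
      for r in mark_of(cam,n):
        w=W(cam,r["at"])
        if n=="lock_mouth" or n=="bin" and w[1]>.1 or n=="rack" and np.hypot(w[0]-.5,w[1]+.259)<.02 or n=="key_grip" and np.hypot(w[0]-.481,w[1]+.311)<.02: print(cam,n,round(r["conf"],2),w)
```

```text
bin centre [0.5626 0.2198] y-dirs yaw [np.float64(7.996900472756082), np.float64(7.1626606643032895)] x [np.float64(7.7865400683452375), np.float64(8.0239784152237)] 0.17802738869136497 0.13755720561466747
rack centre [ 0.5    -0.2593] y-dirs yaw [np.float64(-19.19664045119885), np.float64(-20.26225490348997)] x [np.float64(-18.290553205290106), np.float64(-17.76701886349376)] 0.16936525887225565 0.048828234459075845
head top [ 0.4809 -0.3094  0.088 ]
brass (np.float64(210.44340551181102), np.float64(226.17962598425197)) [0.5388 0.2169 0.112 ]

top lock_mouth 0.7 [0.5391 0.2152 0.1125]
top lock_mouth 0.5 [0.5623 0.2207 0.0015]
top bin 0.71 [ 0.5609  0.2208 -0.0001]
top key_grip 0.42 [ 0.4813 -0.3108  0.0785]
top rack 0.57 [ 0.4959 -0.2639 -0.0019]
top lock_mouth 0.88 [0.538  0.2121 0.1107]
top bin 0.91 [ 0.5636  0.2193 -0.0016]
top key_grip 0.41 [ 0.4836 -0.3119  0.0775]
top rack 0.9 [ 0.4953 -0.2631  0.0002]
top lock_mouth 0.88 [0.5372 0.2133 0.1112]
top bin 0.83 [0.5623 0.2222 0.0021]
top key_grip 0.53 [ 0.4818 -0.3111  0.0764]
top rack 0.72 [ 0.4951 -0.2635 -0.0004]
scene lock_mouth 0.71 [0.5429 0.2138 0.1099]
scene bin 0.78 [0.5628 0.2233 0.0019]
scene key_grip 0.69 [ 0.4799 -0.3083  0.0675]
scene rack 0.77 [ 0.5013 -0.2589  0.0012]
scene lock_mouth 0.76 [0.5398 0.2179 0.1095]
scene bin 0.6 [0.5647 0.2232 0.0024]
scene key_grip 0.73 [ 0.481  -0.3101  0.0714]
scene rack 0.7 [ 0.502  -0.262  -0.0004]
scene lock_mouth 0.66 [0.5411 0.2179 0.1114]
scene bin 0.81 [0.5642 0.2217 0.0008]
scene key_grip 0.62 [ 0.4794 -0.3081  0.0726]
scene rack 0.73 [ 0.5008 -0.2583 -0.0006]
```

```bash
cat >> h.py <<'E'
from scipy.spatial.transform import Rotation as Ro
np.set_printoptions(precision=4,suppress=True)
def st(target=None,yaw=None):
    o=ctrl.get_obs();R=Ro.from_rotvec(o["tool_rot"]);M=R.as_matrix()
    jy=np.degrees(np.arctan2(M[1,1],M[0,1]))
    print("t",round(o["t"],2),"pos",o["tool_pos"],"x",M[:,0],"jawyaw",round(jy,2),"q",o["q"],"F",o["contact_force"],"T",o["wrist_torque"],"open",round(o["opening"],4))
    if target is not None:
        print("tool shift mm",1000*(M.T@(np.array(target)-o["tool_pos"])))
        if yaw is not None:
            y=np.radians(yaw);G=np.array([[0,0,-1],[np.cos(y),np.sin(y),0],[0,0,0]]).T.astype(float);G=np.column_stack([[0,0,-1],[np.cos(y),np.sin(y),0],np.cross([0,0,-1],[np.cos(y),np.sin(y),0])])
            print("turn deg (tool axes)",np.degrees(Ro.from_matrix(M.T@G).as_rotvec()), "shift in turned frame",1000*(G.T@(np.array(target)-o["tool_pos"])))
E
python3 -c "
from h import *
st([.481,-.311,.15],-19.5); st([.481,-.311,.15],160.5)"
```

```text
t 2.8 pos [0.1786 0.5989 0.2313] x [-0. -0. -1.] jawyaw 73.4 q [ 1.162   0.0527  1.6129  0.      1.476  -0.119 ] F [ 1.2199 -0.2357  0.0297] T [-0.0138 -0.016  -0.0184] open 0.0854
tool shift mm [  81.2968 -785.574   549.809 ]
turn deg (tool axes) [92.8971 -0.0001  0.0006] shift in turned frame [ 81.2968 588.8102 756.782 ]
t 2.8 pos [0.1786 0.5989 0.2313] x [-0. -0. -1.] jawyaw 73.4 q [ 1.162   0.0527  1.6129  0.      1.476  -0.119 ] F [ 1.2199 -0.2357  0.0297] T [-0.0138 -0.016  -0.0184] open 0.0854
tool shift mm [  81.2968 -785.574   549.809 ]
turn deg (tool axes) [-87.1029  -0.0006  -0.0001] shift in turned frame [  81.2968 -588.8102 -756.782 ]
```

Emit:
arm_command([
  [[0,0,0,6.636,0,0,0.04],[0,0,0,6.636,0,0,0.04],[0,0,0,6.636,0,0,0.04],[0,0,0,6.636,0,0,0.04],[0,0,0,6.636,0,0,0.04],[0,0,0,6.636,0,0,0.04],[0,0,0,6.636,0,0,0.04],[0,0,0,6.636,0,0,0.04],[0,0,0,6.636,0,0,0.04],[0,0,0,6.636,0,0,0.04],[0,0,0,6.636,0,0,0.04],[0,0,0,6.636,0,0,0.04],[0,0,0,6.636,0,0,0.04],[0,0,0,6.636,0,0,0.04]],
])

```text
t: 3.97
tool_pos: [0.1786, 0.5989, 0.2313]
tool_rot: [1.511, 0.98, -1.512]
contact_force: [-1.3, -0.9, 0.4]
opening: 0.0397
```

Emit:
arm_command([
  [[0,0.028,0.0205,0,0,0,0.04],[0,0.028,0.0205,0,0,0,0.04],[0,0.028,0.0205,0,0,0,0.04],[0,0.028,0.0205,0,0,0,0.04],[0,0.028,0.0205,0,0,0,0.04],[0,0.028,0.0205,0,0,0,0.04],[0,0.028,0.0205,0,0,0,0.04],[0,0.028,0.0205,0,0,0,0.04],[0,0.028,0.0205,0,0,0,0.04],[0,0.028,0.0205,0,0,0,0.04],[0,0.028,0.0205,0,0,0,0.04],[0,0.028,0.0205,0,0,0,0.04],[0,0.028,0.0205,0,0,0,0.04],[0,0.028,0.0205,0,0,0,0.04]],
])

```text
t: 5.13
tool_pos: [0.425, 0.1636, 0.2319]
tool_rot: [1.512, 0.986, -1.499]
contact_force: [0.7, -0.2, 0.2]
opening: 0.0401
```

Emit:
arm_command([
  [[0,0.0133,0.0314,0,0,0,0.04],[0,0.0133,0.0314,0,0,0,0.04],[0,0.0133,0.0314,0,0,0,0.04],[0,0.0133,0.0314,0,0,0,0.04],[0,0.0133,0.0314,0,0,0,0.04],[0,0.0133,0.0314,0,0,0,0.04],[0,0.0133,0.0314,0,0,0,0.04],[0,0.0133,0.0314,0,0,0,0.04],[0,0.0133,0.0314,0,0,0,0.04],[0,0.0133,0.0314,0,0,0,0.04],[0,0.0133,0.0314,0,0,0,0.04],[0,0.0133,0.0314,0,0,0,0.04],[0,0.0133,0.0314,0,0,0,0.04]],
])

```text
t: 6.22
tool_pos: [0.4187, -0.3027, 0.2343]
tool_rot: [1.519, 0.974, -1.49]
contact_force: [1.0, 0.0, 0.7]
opening: 0.0402
```

```bash
python3 -c "
from h import *
st([.481,-.311,.11],-19.5)"
```

```text
t 6.22 pos [ 0.4187 -0.3027  0.2343] x [ 0.0184  0.0008 -0.9998] jawyaw -23.7 q [-0.7775 -0.2222  1.8664  0.0136  1.4848 -0.3651] F [0.9787 0.0259 0.6723] T [ 0.0056 -0.0268 -0.0113] open 0.0402
tool shift mm [125.3819  58.2919 -16.4466]
turn deg (tool axes) [-4.1926 -0.4331 -0.9623] shift in turned frame [124.2643  61.4674 -13.0067]
```

Emit:
arm_command([
  [[0,0,0,-4.2,-0.4,-1.0,0.04],[0,0,0,0,0,0,0.04],[0,0.03,-0.0065,0,0,0,0.04],[0,0.03,-0.0065,0,0,0,0.04],[0.03,0,0,0,0,0,0.04],[0.03,0,0,0,0,0,0.04],[0.02,0,0,0,0,0,0.04],[0,0,0,0,0,0,0.04]],
])

```text
t: 6.88
tool_pos: [0.4826, -0.3171, 0.1545]
tool_rot: [1.465, 1.012, -1.463]
contact_force: [-0.6, 0.5, -0.5]
opening: 0.0399
```

```bash
python3 -c "
from h import *
st([.481,-.311,.056],-19.5)"
```

```text
t 6.88 pos [ 0.4826 -0.3171  0.1545] x [ 0.0054 -0.0052 -1.    ] jawyaw -20.34 q [-0.71   -0.005   1.8027 -0.0004  1.3364 -0.355 ] F [-0.5868  0.5018 -0.4667] T [0.0322 0.001  0.051 ] open 0.0399
tool shift mm [98.409  -4.3145 -5.5006]
turn deg (tool axes) [-0.8358  0.1758 -0.3955] shift in turned frame [98.4527 -3.5566 -5.2559]
```

Emit:
arm_command([
  [[0,-0.0035,-0.0052,-0.84,0.18,-0.4,0.04],[0,0,0,0,0,0,0.04],[0.025,0,0,0,0,0,0.04],[0.025,0,0,0,0,0,0.04],[0.02,0,0,0,0,0,0.04],[0,0,0,0,0,0,0.04]],
])

```text
t: 7.38
tool_pos: [0.4858, -0.3113, 0.0932]
tool_rot: [1.455, 1.014, -1.447]
contact_force: [-0.7, 0.3, -1.2]
opening: 0.0399
```

```bash
python3 -c "
from h import *
st([.481,-.311,.056],-19.5)
save('scene','s2.png',(150,200,290,300),5)"
```

```text
t 7.38 pos [ 0.4858 -0.3113  0.0932] x [ 0.012  -0.009  -0.9999] jawyaw -19.41 q [-0.6993  0.0553  1.8508  0.0009  1.2204 -0.3607] F [-0.6541  0.2893 -1.2448] T [ 0.0617  0.0603 -0.0108] open 0.0399
tool shift mm [37.1388 -5.1953  1.1142]
turn deg (tool axes) [ 0.0835  0.259  -0.8232] shift in turned frame [37.2041 -4.6595  1.2894]
```

View pics/s2.png

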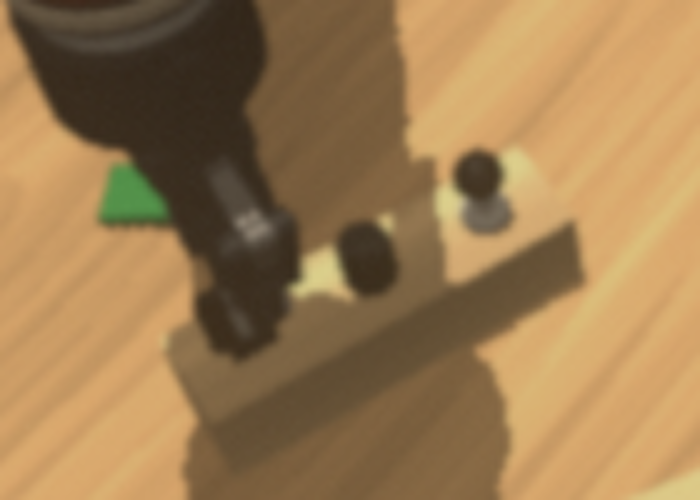

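The gripper is over the key head at crop (240,330), and the fingers clear the knob at (367,257). Correcting the offset and lowering slowly.

Emit:
arm_command([
  [[0,-0.005,0.0012,0.1,0.26,-0.82,0.04],[0,0,0,0,0,0,0.04],[0.01,0,0,0,0,0,0.04],[0.01,0,0,0,0,0,0.04],[0.008,0,0,0,0,0,0.04],[0.005,0,0,0,0,0,0.04],[0,0,0,0,0,0,0.04]],
])

```text
t: 8.02
tool_pos: [0.4863, -0.3158, 0.0703]
tool_rot: [1.456, 1.009, -1.448]
contact_force: [1.3, 0.0, -0.1]
opening: 0.04
```

```bash
python3 -c "
from h import *
st([.481,-.311,.056],-19.5)"
```

```text
t 8.02 pos [ 0.4863 -0.3158  0.0703] x [ 0.0139 -0.0117 -0.9998] jawyaw -19.54 q [-0.7042  0.0889  1.858   0.      1.1766 -0.3631] F [ 1.3478  0.032  -0.091 ] T [0.0504 0.0024 0.0435] open 0.04
tool shift mm [14.1387 -6.8356 -2.8045]
turn deg (tool axes) [-0.0458  0.3685 -0.9747] shift in turned frame [14.2706 -6.5917 -2.7185]
```

Emit:
arm_command([
  [[0,-0.0068,-0.0028,0,0.37,-0.97,0.04],[0,0,0,0,0,0,0.04]],
])

```text
t: 8.18
tool_pos: [0.4798, -0.31, 0.0689]
tool_rot: [1.456, 1.032, -1.458]
contact_force: [-0.2, -0.1, -0.4]
opening: 0.0399
```

```bash
python3 -c "
from h import *
st([.481,-.311,.056],-19.5)"
```

```text
t 8.18 pos [ 0.4798 -0.31    0.0689] x [-0.0031  0.0027 -1.    ] jawyaw -19.55 q [-0.7039  0.0851  1.8645  0.0001  1.196  -0.3627] F [-0.1619 -0.0627 -0.4265] T [ 0.0355 -0.0246  0.0426] open 0.0399
tool shift mm [12.8651  1.5325  0.5847]
turn deg (tool axes) [-0.0496 -0.0879  0.2169] shift in turned frame [12.8717  1.4833  0.5663]
```

Emit:
arm_command([
  [[0.004,0.001,0.0005,0,0,0,0.04],[0.004,0,0,0,0,0,0.04],[0.004,0,0,0,0.1,-0.2,0.04],[0,0,0,0,0,0,0.04]],
])

```text
t: 8.52
tool_pos: [0.4807, -0.3108, 0.0562]
tool_rot: [1.456, 1.036, -1.459]
contact_force: [-0.8, 0.9, -1.0]
opening: 0.04
```

```bash
python3 -c "
from h import *
st([.481,-.311,.056],-19.5)"
```

```text
t 8.52 pos [ 0.4807 -0.3108  0.0562] x [-0.0054  0.0052 -1.    ] jawyaw -19.54 q [-0.7042  0.1072  1.8648  0.0005  1.1772 -0.3634] F [-0.7548  0.9257 -0.9524] T [ 0.0309 -0.0079  0.0216] open 0.04
tool shift mm [0.2019 0.3165 0.0562]
turn deg (tool axes) [-0.0418 -0.1796  0.3933] shift in turned frame [0.2042 0.315  0.0557]
```

Emit:
arm_command([
  [[0,0,0,0,-0.18,0.39,0.04],[0,0,0,0,0,0,0.02],[0,0,0,0,0,0,0.0],[0,0,0,0,0,0,0.0],[0,0,0,0,0,0,0.0],[0,0,0,0,0,0,0.0],[0,0,0,0,0,0,0.0]],
], squeeze=20)

```text
t: 9.1
tool_pos: [0.481, -0.311, 0.0564]
tool_rot: [1.456, 1.027, -1.455]
contact_force: [-0.6, 0.6, -1.4]
opening: 0.0087
```

```bash
python3 -c "
from h import *
st([.481,-.311,.056],-19.5)"
```

```text
t 9.1 pos [ 0.481  -0.311   0.0564] x [ 0.0009 -0.0008 -1.    ] jawyaw -19.54 q [-0.7039  0.1023  1.8698 -0.0001  1.1684 -0.3628] F [-0.6354  0.579  -1.3529] T [-0.0146 -0.0688  0.0036] open 0.0087
tool shift mm [ 0.388   0.0117 -0.0231]
turn deg (tool axes) [-0.0426  0.0276 -0.0631] shift in turned frame [ 0.388   0.0121 -0.0229]
```

Emit:
arm_command([
  [[0,0,0,0,0,0,0.0],[-0.006,0,0,0,0,0,0.0],[-0.006,0,0,0,0,0,0.0],[-0.006,0,0,0,0,0,0.0],[-0.006,0,0,0,0,0,0.0],[-0.006,0,0,0,0,0,0.0],[-0.006,0,0,0,0,0,0.0],[-0.012,0,0,0,0,0,0.0],[-0.015,0,0,0,0,0,0.0],[-0.02,0,0,0,0,0,0.0],[-0.02,0,0,0,0,0,0.0],[-0.02,0,0,0,0,0,0.0],[-0.02,0,0,0,0,0,0.0],[-0.012,0,0,0,0,0,0.0],[0,0,0,0,0,0,0.0]],
], squeeze=80)

```text
t: 10.35
tool_pos: [0.4806, -0.3107, 0.228]
tool_rot: [1.456, 1.023, -1.454]
contact_force: [0.6, 0.8, -0.1]
opening: 0.0076
```

```bash
python3 -c "
from h import *
st([.5385,.2165,.2],7.7)
cv2.imwrite('pics/x.png',np.vstack([cv2.resize(get_image('scene')[200:300,150:290,::-1],None,fx=4,fy=4),cv2.resize(get_image('top')[215:275,345:485,::-1],None,fx=4,fy=4)])[:,:])"
```

```text
t 10.35 pos [ 0.4806 -0.3107  0.228 ] x [ 0.0033 -0.003  -1.    ] jawyaw -19.54 q [-0.7039 -0.0732  1.7435 -0.0002  1.4669 -0.3628] F [ 0.605   0.7656 -0.1026] T [ 0.007  -0.0115  0.0242] open 0.0076
tool shift mm [  26.5724 -121.8669 -516.2728]
turn deg (tool axes) [-27.242    0.1547  -0.2082] shift in turned frame [  27.9799  128.0531 -514.6987]
```

View pics/x.png

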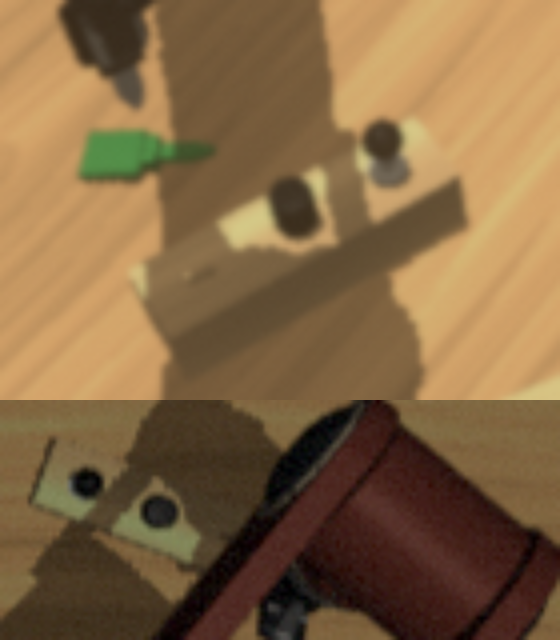

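The key is lifted (blade at (128,85), its slot empty at (205,272)), and the bystanders haven't moved. Next, the carry to above the lock.

Emit:
arm_command([
  [[0,0,0,-6.8,0,0,0.0],[0,0,0,-6.8,0,0,0.0],[0,0,0,-6.8,0,0,0.0],[0,0,0,-6.8,0,0,0.0],[0,0.004,-0.015,0,0,0,0.0],[0,0.0075,-0.03,0,0,0,0.0],[0,0.0075,-0.03,0,0,0,0.0],[0,0.0075,-0.03,0,0,0,0.0],[0,0.0075,-0.03,0,0,0,0.0],[0,0.0075,-0.03,0,0,0,0.0],[0,0.0075,-0.03,0,0,0,0.0],[0,0.0075,-0.03,0,0,0,0.0],[0,0.0075,-0.03,0,0,0,0.0],[0,0.0075,-0.03,0,0,0,0.0],[0,0.0075,-0.03,0,0,0,0.0],[0,0.0075,-0.03,0,0,0,0.0],[0,0.0075,-0.03,0,0,0,0.0],[0,0.0075,-0.03,0,0,0,0.0],[0,0.0075,-0.03,0,0,0,0.0],[0,0,0,0,0,0,0.0]],
])

```text
t: 12.12
tool_pos: [0.507, 0.1715, 0.1943]
tool_rot: [1.118, 1.321, -1.147]
contact_force: [-0.1, -0.7, 0.1]
opening: 0.008
```

```bash
python3 -c "
from h import *
st([.5385,.2165,.2],7.7)"
```

```text
t 12.12 pos [0.507  0.1715 0.1943] x [-0.0537  0.0247 -0.9983] jawyaw 6.7 q [ 0.1695 -0.107   1.8328  0.0336  1.4646  0.049 ] F [-0.0966 -0.7239  0.083 ] T [-0.0061  0.0168  0.0146] open 0.008
tool shift mm [ -6.3192  36.2164 -41.1967]
turn deg (tool axes) [-1.0433 -1.7879  2.8752] shift in turned frame [ -5.7475  37.2618 -40.3391]
```

Emit:
arm_command([
  [[0,0,0,-1.0,-1.8,2.9,0.0],[0,0,0,0,0,0,0.0],[-0.002,0.012,-0.0133,0,0,0,0.0],[-0.002,0.012,-0.0133,0,0,0,0.0],[-0.002,0.012,-0.0133,0,0,0,0.0],[0,0,0,0,0,0,0.0]],
])

```text
t: 12.62
tool_pos: [0.5306, 0.2191, 0.1911]
tool_rot: [1.106, 1.277, -1.129]
contact_force: [-1.1, 0.7, -0.5]
opening: 0.0079
```

```bash
python3 -c "
from h import *
st([.5385,.2165,.175],7.7)"
```

```text
t 12.62 pos [0.5306 0.2191 0.1911] x [-0.0171 -0.0031 -0.9998] jawyaw 7.22 q [ 0.2614 -0.0286  1.7629  0.0014  1.4246  0.1351] F [-1.0707  0.702  -0.4504] T [ 0.0383 -0.0272 -0.001 ] open 0.0079
tool shift mm [15.9244  7.8183  3.5984]
turn deg (tool axes) [-0.4787  0.0502  0.9931] shift in turned frame [16.0541  7.5107  3.6764]
```

Emit:
arm_command([
  [[0.002,0.0075,0.0037,-0.48,0,1.0,0.0],[0,0,0,0,0,0,0.0],[0.005,0,0,0,0,0,0.0],[0.005,0,0,0,0,0,0.0],[0.005,0,0,0,0,0,0.0],[0.005,0,0,0,0,0,0.0],[0,0,0,0,0,0,0.0]],
])

```text
t: 13.2
tool_pos: [0.5357, 0.2119, 0.1627]
tool_rot: [1.109, 1.271, -1.121]
contact_force: [-0.7, 0.5, 0.0]
opening: 0.0079
```

```bash
python3 -c "
from h import *
st([.5385,.2165,.165],7.7)
save('scene','l.png',(310,80,410,180),6)
for c in ('scene','top'):
  get_image(c)
  for n in ('key_grip','key','lock_mouth'):
    for r in mark_of(c,n):
      w=W(c,r['at'])
      if w[1]>.1: print(c,n,r['conf'],w)
"
```

```text
t 13.2 pos [0.5357 0.2119 0.1627] x [-0.0072 -0.0031 -1.    ] jawyaw 7.34 q [ 0.248  -0.0058  1.7892 -0.0012  1.366   0.1202] F [-0.717   0.5374  0.026 ] T [0.0279 0.0382 0.0246] open 0.0079
tool shift mm [-2.3328  3.3197 -4.24  ]
turn deg (tool axes) [-0.3624  0.1206  0.4307] shift in turned frame [-2.2987  3.3638 -4.2237]
scene key_grip 0.6 [0.5351 0.2155 0.1765]
scene key 0.7 [ 0.5636  0.2234 -0.0026]
scene key 0.58 [0.5391 0.2103 0.1498]
scene lock_mouth 0.93 [0.54   0.2133 0.1103]
top lock_mouth 0.93 [0.5354 0.2151 0.1127]
```

View pics/l.png

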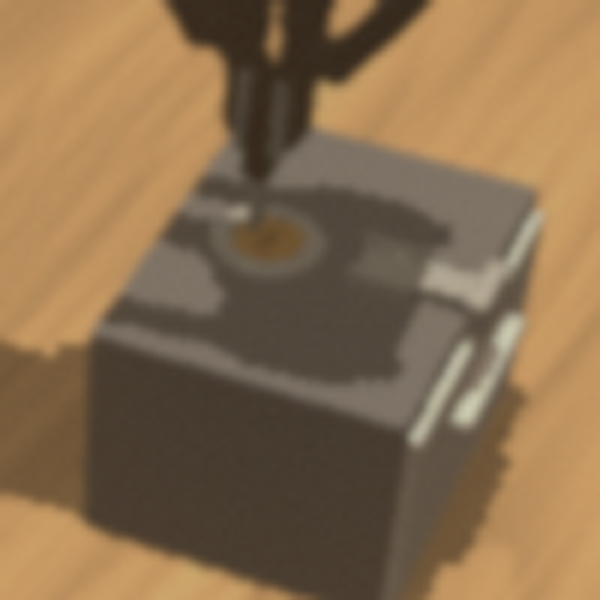

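The blade tip is about at crop (258,222) and the plug centre at (268,240), so the key is hovering slightly off. I'll check that against the projection.

```bash
python3 -c "
from h import *
print(ray('scene',310+268/6-.4,80+240/6-.4,.112))
t=np.array([.5357,.2119,.1627])
for dz in(-.0114,-.03,-.0434): print((P('scene',t+[0,0,dz])+.4-[310,80])*6)
print('lock est',(P('scene',[.5385,.2165,.112])+.4-[310,80])*6)
im=get_image('scene')[:,:,::-1][108:132,335:375].astype(float)
w=np.clip(im[...,2]-im[...,0]-22,0,None)**1;yy,xx=np.mgrid[108:132,335:375];m=(w>20);print(m.sum())
(c,s,a)=cv2.minAreaRect(np.argwhere(m)[:,::-1].astype(np.float32));c=(c[0]+335,c[1]+108);print(c,s,ray('scene',*c,.112))
"
```

```text
[0.5411 0.2182 0.112 ]
[257.2957 167.5622]
[253.7755 203.8747]
[251.2982 229.4286]
lock est [260.7754 239.9297]
137
(347.4377431869507, 114.99610900878906) (25.699853897094727, 13.536087989807129) [0.5164 0.2254 0.112 ]
```

Emit:
arm_command([
  [[0,0.0033,-0.0042,-0.36,0.12,0.43,0.0],[0,0,0,0,0,0,0.0]],
])

```text
t: 13.87
tool_pos: [0.5401, 0.2175, 0.1652]
tool_rot: [1.112, 1.268, -1.105]
contact_force: [-0.1, 0.6, 0.4]
opening: 0.0079
```

```bash
python3 -c "
from h import *
st([.5385,.2165,.155],7.7)"
```

```text
t 13.87 pos [0.5401 0.2175 0.1652] x [ 0.0045  0.0014 -1.    ] jawyaw 7.76 q [ 0.255  -0.0017  1.7808  0.0002  1.3579  0.1196] F [-0.1213  0.6089  0.3826] T [-0.0221  0.0343 -0.0279] open 0.0079
tool shift mm [10.1501 -1.7508  0.8201]
turn deg (tool axes) [ 0.0581 -0.0443 -0.2636] shift in turned frame [10.1587 -1.7033  0.814 ]
```

Emit:
arm_command([
  [[0.002,-0.0017,0.0008,0,0,-0.26,0.0],[0.003,0,0,0,0,0,0.0],[0.003,0,0,0,0,0,0.0],[0.002,0,0,0,0,0,0.0],[0,0,0,0,0,0,0.0]],
])

```text
t: 14.28
tool_pos: [0.5384, 0.2168, 0.1541]
tool_rot: [1.109, 1.271, -1.108]
contact_force: [0.8, -0.1, -0.1]
opening: 0.0079
```

```bash
python3 -c "
from h import *
st([.5385,.2165,.15],7.7)"
```

```text
t 14.28 pos [0.5384 0.2168 0.1541] x [-0.0002  0.0007 -1.    ] jawyaw 7.8 q [0.2543 0.0072 1.7911 0.0008 1.3433 0.1179] F [ 0.7584 -0.1131 -0.0501] T [-0.0231 -0.144   0.0149] open 0.0079
tool shift mm [4.0839 0.0266 0.3221]
turn deg (tool axes) [ 0.1005 -0.042   0.0076] shift in turned frame [4.0841 0.0266 0.3191]
```

Emit:
arm_command([
  [[0.002,0,0.0003,0,0,0,0.0],[0.002,0,0,0,0,0,0.0],[0,0,0,0,0,0,0.0]],
])

```text
t: 14.53
tool_pos: [0.5386, 0.2164, 0.1495]
tool_rot: [1.109, 1.271, -1.108]
contact_force: [0.5, 0.4, -0.1]
opening: 0.0078
```

```bash
python3 -c "
from h import *
st([.5385,.2165,.14],7.7)"
```

```text
t 14.53 pos [0.5386 0.2164 0.1495] x [ 0.      0.0007 -1.    ] jawyaw 7.79 q [0.2535 0.0114 1.7949 0.0007 1.3351 0.1174] F [ 0.5293  0.3508 -0.0643] T [-0.0162 -0.0788  0.051 ] open 0.0078
tool shift mm [ 9.4997 -0.0962 -0.1029]
turn deg (tool axes) [ 0.0894 -0.0413 -0.0066] shift in turned frame [ 9.4996 -0.0953 -0.1096]
```

The tip is in the slot at the first try, with no side force. Now pushing down.

Emit:
arm_command([
  [[0.004,0,0,0,0,0,0.0],[0.004,0,0,0,0,0,0.0],[0.004,0,0,0,0,0,0.0],[0,0,0,0,0,0,0.0]],
], squeeze=110)

```text
t: 14.87
tool_pos: [0.5393, 0.2177, 0.1378]
tool_rot: [1.112, 1.272, -1.105]
contact_force: [-0.2, 0.3, -1.1]
opening: 0.0074
```

```bash
python3 -c "
from h import *
st([.5385,.2165,.1234],7.7)"
```

```text
t 14.87 pos [0.5393 0.2177 0.1378] x [ 0.002   0.0039 -1.    ] jawyaw 7.79 q [0.2542 0.0236 1.8031 0.0034 1.3119 0.1174] F [-0.2264  0.3122 -1.0883] T [ 0.0621 -0.006   0.0687] open 0.0074
tool shift mm [14.3706 -0.965   1.148 ]
turn deg (tool axes) [ 0.0881 -0.2066 -0.1433] shift in turned frame [14.3771 -0.9273  1.0977]
```

Emit:
arm_command([
  [[0.002,-0.001,0.001,0,-0.2,-0.14,0.0],[0.004,0,0,0,0,0,0.0],[0.004,0,0,0,0,0,0.0],[0,0,0,0,0,0,0.0]],
])

```text
t: 15.2
tool_pos: [0.5398, 0.2179, 0.1328]
tool_rot: [1.111, 1.27, -1.105]
contact_force: [-0.0, 0.8, -5.9]
opening: 0.0076
```

```bash
python3 -c "
from h import *
st([.5385,.2165,.1234],7.7)"
```

```text
t 15.2 pos [0.5398 0.2179 0.1328] x [ 0.0028  0.0019 -1.    ] jawyaw 7.82 q [0.2552 0.03   1.8054 0.0012 1.303  0.1184] F [-0.0485  0.7585 -5.8898] T [ 0.1262 -0.0063 -0.0171] open 0.0076
tool shift mm [ 9.4368 -1.5291  1.1733]
turn deg (tool axes) [ 0.1184 -0.0863 -0.1751] shift in turned frame [ 9.4432 -1.4978  1.1623]
```

Emit:
arm_command([
  [[0.006,0,0,0,0,-0.17,0.0],[0.006,0,0,0,0,0,0.0],[0.006,0,0,0,0,0,0.0]],
])

```text
t: 15.45
tool_pos: [0.5405, 0.2181, 0.1261]
tool_rot: [1.106, 1.273, -1.109]
contact_force: [-14.0, -2.0, 31.7]
opening: 0.0077
```

```bash
python3 -c "
from h import *
st([.5395,.2175,.1234],7.7)"
```

```text
t 15.45 pos [0.5405 0.2181 0.1261] x [-0.0022 -0.0001 -1.    ] jawyaw 7.87 q [0.2557 0.0422 1.8048 0.0005 1.2967 0.1182] F [-14.0343  -1.9869  31.7306] T [-0.4592  2.3665  0.0353] open 0.0077
tool shift mm [ 2.7098 -1.0652  0.482 ]
turn deg (tool axes) [ 0.1694 -0.0128  0.123 ] shift in turned frame [ 2.7076 -1.0696  0.4845]
```

Emit:
arm_command([
  [[0.001,-0.0011,0.0003,0,0,0,0.0],[0.004,-0.001,0,0,0,0,0.0],[0.006,0,0,0,0,0,0.0]],
])

```text
t: 15.7
tool_pos: [0.5403, 0.2183, 0.1227]
tool_rot: [1.108, 1.27, -1.105]
contact_force: [-14.3, -2.9, 44.2]
opening: 0.0071
```

```bash
python3 -c "
from h import *
st([.5395,.2175,.1234],7.7)
save('scene','m.png',(310,80,410,180),6)"
```

```text
t 15.7 pos [0.5403 0.2183 0.1227] x [ 0.0017  0.0006 -1.    ] jawyaw 7.9 q [0.2562 0.043  1.8101 0.0002 1.2866 0.1182] F [-14.2503  -2.8948  44.2024] T [-0.4578  2.578  -0.0042] open 0.0071
tool shift mm [-0.7331 -0.8762  0.6384]
turn deg (tool axes) [ 0.2033 -0.021  -0.104 ] shift in turned frame [-0.7313 -0.8753  0.6418]
```

View pics/m.png

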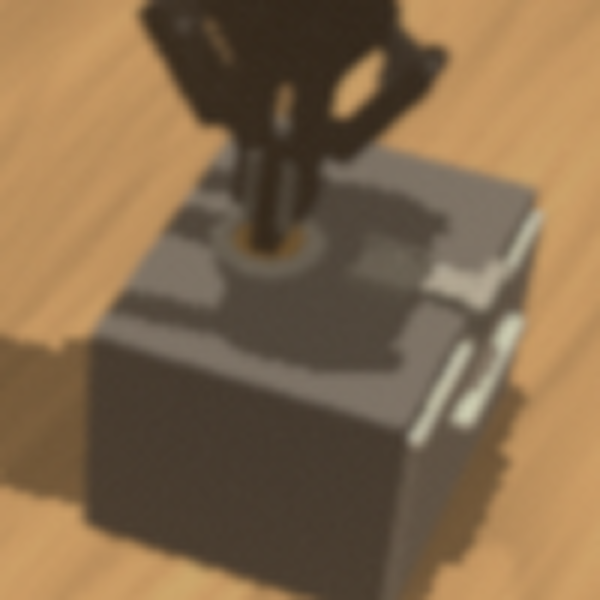

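Emit:
arm_command([
  [[0.001,-0.001,0.0005,0,0,0,0.0],[0.002,-0.001,0.0,0,0,0,0.0],[0.002,-0.0005,0,0,0,0,0.0]],
], squeeze=120)

```text
t: 16.0
tool_pos: [0.5398, 0.2181, 0.123]
tool_rot: [1.111, 1.268, -1.102]
contact_force: [-4.9, -1.3, 13.2]
opening: 0.0074
```

```bash
python3 -c "
from h import *
st([.5395,.2175,.1234],7.7)"
```

```text
t 16.0 pos [0.5398 0.2181 0.123 ] x [ 0.006   0.0017 -1.    ] jawyaw 7.92 q [0.2562 0.0387 1.8141 0.0001 1.2826 0.1179] F [-4.9146 -1.2576 13.1767] T [-0.1089  1.0902  0.0008] open 0.0074
tool shift mm [-0.4225 -0.3413  0.5538]
turn deg (tool axes) [ 0.2178 -0.0476 -0.3534] shift in turned frame [-0.4199 -0.3418  0.5554]
```

Home: it stays firmly at z 0.123 under push (about 13 N). Now the turn, with the push kept on.

Emit:
arm_command([
  [[0.0025,-0.0003,0.0003,3,0,-0.3,0.0],[0.0025,0,0,4,0,0,0.0],[0.0025,0,0,4,0,0,0.0],[0.0025,0,0,4,0,0,0.0],[0.0025,0,0,4,0,0,0.0],[0.0025,0,0,4,0,0,0.0]],
])

```text
t: 16.5
tool_pos: [0.5403, 0.218, 0.123]
tool_rot: [1.41, 1.064, -1.413]
contact_force: [-7.4, -0.8, 14.6]
opening: 0.0071
```

```bash
python3 -c "
from h import *
st([.5395,.2177,.1228],-82.3)"
```

```text
t 16.5 pos [0.5403 0.218  0.123 ] x [-0.001  -0.0012 -1.    ] jawyaw -15.99 q [ 0.2562  0.0447  1.8079 -0.0009  1.2903  0.5355] F [-7.4072 -0.7926 14.6321] T [-0.1306  1.4024  0.149 ] open 0.0071
tool shift mm [ 0.1706 -0.7369  0.4927]
turn deg (tool axes) [66.3121  0.0912 -0.0162] shift in turned frame [0.1695 0.1553 0.8729]
```

Emit:
arm_command([
  [[0.0025,-0.0005,0.0002,4,0,0,0.0],[0.0025,-0.0002,0,4,0,0,0.0],[0.0025,0,0,4,0,0,0.0],[0.0025,0,0,4,0,0,0.0],[0.0025,0,0,4,0,0,0.0],[0.0025,0,0,4,0,0,0.0],[0.0025,0,0,4,0,0,0.0],[0.0025,0,0,4,0,0,0.0]],
])

```text
t: 17.17
tool_pos: [0.5405, 0.2178, 0.123]
tool_rot: [1.804, 0.665, -1.814]
contact_force: [-7.8, -0.4, 14.2]
opening: 0.0074
```

```bash
python3 -c "
from h import *
st([.5395,.2177,.1228],-82.3)"
```

```text
t 17.17 pos [0.5405 0.2178 0.123 ] x [-0.0035 -0.0052 -1.    ] jawyaw -49.45 q [ 0.2574  0.0473  1.8052 -0.0043  1.2938  1.1217] F [-7.7868 -0.3798 14.1861] T [-0.0538  1.3886  0.0571] open 0.0074
tool shift mm [ 0.1553 -0.5368  0.7985]
turn deg (tool axes) [32.8496  0.3083 -0.1912] shift in turned frame [ 0.1514 -0.0171  0.9626]
```

Emit:
arm_command([
  [[0.0025,-0.0003,0.0004,4,0.3,-0.2,0.0],[0.0025,0,0,4,0,0,0.0],[0.0025,0,0,4,0,0,0.0],[0.0025,0,0,4,0,0,0.0],[0.0025,0,0,4,0,0,0.0],[0.0025,0,0.0003,4,0,0,0.0],[0.0025,0,0,4,0,0,0.0],[0.0025,0,0,4,0,0,0.0],[0.0025,0,0,2,0,0,0.0]],
])

```text
t: 17.92
tool_pos: [0.5405, 0.2176, 0.1229]
tool_rot: [2.17, 0.091, -2.18]
contact_force: [-8.3, -1.1, 15.1]
opening: 0.0075
```

```bash
python3 -c "
from h import *
st([.5395,.2177,.1228],-86)"
```

```text
t 17.92 pos [0.5405 0.2176 0.1229] x [-0.0043 -0.0038 -1.    ] jawyaw -84.98 q [ 0.2562  0.0473  1.8052 -0.0027  1.2942  1.7403] F [-8.261  -1.0744 15.0888] T [-0.129   1.4697  0.1387] open 0.0075
tool shift mm [ 0.1502 -0.2157  0.97  ]
turn deg (tool axes) [ 1.0147  0.2638 -0.1976] shift in turned frame [ 0.1464 -0.1979  0.9743]
```

Emit:
arm_command([
  [[0.0025,0,0.0004,3,0.2,-0.2,0.0],[0.0025,0,0,1.5,0,0,0.0],[0.0025,0,0,0.5,0,0,0.0],[0.0025,0,0,0.3,0,0,0.0]],
])

```text
t: 18.25
tool_pos: [0.5405, 0.2175, 0.123]
tool_rot: [-2.216, 0.012, 2.221]
contact_force: [-8.5, -0.9, 16.0]
opening: 0.0076
```

```bash
python3 -c "
from h import *
st([.5395,.2177,.1228],-86)
save('scene','n.png',(310,80,410,180),6)
st()"
```

```text
t 18.25 pos [0.5405 0.2175 0.123 ] x [-0.0022 -0.0022 -1.    ] jawyaw -90.49 q [ 0.2556  0.0455  1.8071 -0.0017  1.2917  1.8354] F [-8.5007 -0.9418 15.9637] T [-0.1397  1.4646  0.0817] open 0.0076
tool shift mm [ 0.1668 -0.2283  0.9532]
turn deg (tool axes) [-4.4909  0.1284 -0.1241] shift in turned frame [ 0.1653 -0.3019  0.9328]
t 18.3 pos [0.5404 0.2175 0.1229] x [-0.0023 -0.0023 -1.    ] jawyaw -90.49 q [ 0.2557  0.0455  1.8071 -0.0017  1.2918  1.8355] F [-8.3338 -0.9253 15.1114] T [-0.1996  1.4155  0.1264] open 0.0076
```

View pics/n.png

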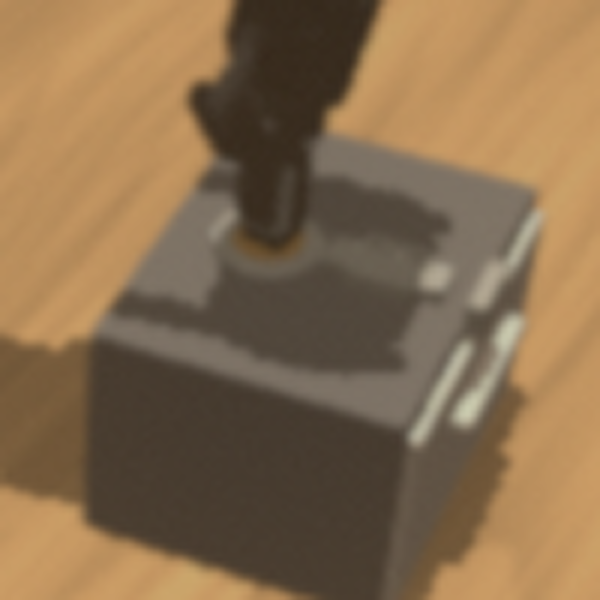

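The bolt has drawn back, with a gap now at (460,285) between it and the keeper. The key is home, and pose and push are steady. Handing in.

```bash
python3 -c "
from h import *
get_image('top')
for n in ('knob_key','ball_pin','jar','pad'):
  print(n,[W('top',r['at']) for r in mark_of('top',n)[:1]])
st(); finish_job(); st()"
```

```text
knob_key [array([ 0.4981, -0.259 ,  0.0451])]
ball_pin [array([ 0.5205, -0.2094,  0.0449])]
jar [array([ 0.7734, -0.1541,  0.    ])]
pad [array([0.785 , 0.1197, 0.0026])]
t 18.55 pos [0.5404 0.2175 0.1229] x [-0.0022 -0.0022 -1.    ] jawyaw -90.47 q [ 0.2556  0.0455  1.8071 -0.0017  1.2917  1.8351] F [-8.118 -0.931 15.818] T [-0.1478  1.3917  0.0494] open 0.0072
the job is handed in; nothing more can be done
the job is handed in; nothing more can be done
```

I took the black flat-headed key from the large rack, pushed it home in the lock past both pins, and turned it about 98° clockwise. I handed the job in at about t = 18.6 s, still gripping and pressing the key. No verdict is reported, so this rests on my own checks.

- **Key home:** the tool stopped firmly at 0.123 m, where I expected 0.1234 m, with about 15 N of push and a squeeze of 120 N. It was within about 0.3° of vertical and steady between readings.
- **Plug turned:** I couldn't read the plug angle directly. Allowing for the key's play, I estimate 1.5 rad or more, and the last picture shows the bolt drawn back from its keeper.
- **Bystanders:** the last camera readings put all four within about 5 mm of the first ones, which is about how much the camera readings scatter.
- **What disagreed:** a side force of about 8 N in x stayed on the tool. The final grip position is about 2 mm in x from my camera estimate of the lock.

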